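# Roll the dish canister to the line

### The arm

A 6-joint arm with a two-finger parallel gripper is mounted at the origin on the work surface. World frame = base frame: x ahead of the robot, y to its left, z up, the work surface at z = 0. Lengths are in mm, angles in degrees, forces in N, time in s.
With the tool pointing down it reaches from about 350 to 850 mm from the base axis. Payload 8.1 kg.
Tool frame: the origin (TCP) lies at the very end of the fingers, on their centre line; the grasp point (between the pads) lies 19 mm behind it; z points along the fingers, y is the line along which they close (so a half turn about z gives the same grasp; the last joint's range is limited). The gripper opens to 85 mm and grips with 20 to 120 N. Pads are 22 mm wide; open, the fingers measure 114 mm over their backs; the gripper's body (76 mm by 85 mm) begins 54 mm behind the grasp point. The pads swing forward as they close: fully open they stand 13 mm farther back than shut.
Start: joints at [59.565, 7.471, 85.268, -0, 87.261, -4.893], TCP at [258.688, 541.374, 231.292] pointing down, gripper open.
Joint ranges: [-169.43, 169.43], [-51.17, 129.36], [1.28, 143.12], [-76.62, 256.62], [0, 156.53], [-152.29, 152.29]. Speed limits (degrees/s): [136.94, 136.94, 159.86, 180, 180, 180].

### API

Orientations are given as [roll, pitch, yaw] about the fixed x, y, z axes, in that order (R = Rz(yaw) Ry(pitch) Rx(roll)).
In Python, from bench import sense, eyes, job, models gives the robot as it stands. The module is installed in compiled form; this text tells all that it offers.
- The arm moves only by the tool apply_moves, never from a script. Its argument "rows" is a list of rows, each a list of 6 numbers: the shift along the tool's x, y, z in mm, then the turn, a rotation vector about the tool's x, y, z in rad. In form: [[dx, dy, dz, rx, ry, rz], ...]. A call has exactly 5 rows; each row shifts and turns the commanded pose from where the row before left it, along the tool's axes as they then stand; what a row does not reach is not made up. A row lasts 1/8 s, in which the tool goes at most 62.5 mm and 10.7 degrees, less where a joint would pass 70% of its speed; a pose out of reach is approached as far as the arm can. A call is refused whole if a number of a shift passes 62.5 or a number of a turn 0.188, either way. A call with a gripper value outside its range is refused whole. "fingers" is the finger opening in mm, from 0 to 85.4, set as the call begins (left out, the last holds). The fingers move at their own pace and stop on an object; "grip_force" is the grip in N (left out, the last holds). Time passes only in rows, so rows that do not move let the fingers close, or fill a call up. It gives the time, the measured TCP pose, the force, the opening and the grip force at its end, in the units of the state.
- sense(): the state, without advancing time (a new reading comes with each control period).
- eyes.snapshot(name): name is "scene" or "side" or "wrist"; returns (picture, depth): 420x560x3 uint8, red, green, blue; 420x560 float32, mm along the optical axis (not along the pixel's ray), 0 where there is no reading.
- eyes.get_calibration(name): a dict with "intrinsics" (3x3 intrinsics, pixels), "R" (3x3) and "t" (3): a world point X has camera coordinates R X + t; the wrist camera has in their place "mount" (4x4, takes a point from camera to tool coordinates, whose origin is the TCP and whose axes are the flange's). Camera axes: x right, y down, z forward; pixel columns grow to the right and rows downward; lengths in mm; the calibration is good to about 2 mm. The wrist camera is an equidistant fisheye: a pixel r from the principal point sees the ray r / f radians off the axis. A picture is of the moment at which its call begins: read the wrist's pose just before it. get_calibration takes no time and is no camera call.
- job.hand_in(): hands the job in; it is judged then, once.
Trained networks look in the newest picture that a camera, given by its name, has taken for a name from the list of things; names that differ only in an ending like _2 or _b are one class to them, and where a whole thing is asked for, a point or a joint stands for the part that bears it (a point fixed in the world has none). Each returns a list of dicts, best first, with "confidence" (0 to 1); they miss things now and then, are a little off and sometimes report something else, mostly with a low value. They report only what shows in the picture. A call takes as long as a camera call. They do not tell look-alikes from the thing itself.
- models.boxes_of(name, camera): "xyz" ([x, y, z] in mm, in world coordinates, good to about 4 mm: the middle of the surface that is visible of it).
- models.cut_out(name, camera): "pixels" (420x560 bool, what is visible of it).
- models.place_of(name, camera): "xyz" ([x, y, z] in mm, in world coordinates, good to about 4 mm: a listed point, or the origin of a listed thing).
The state is a dict: "time": time; "joint_pos": joint angles; "qd": joint speeds; "joint_efforts": joint torques, N m; "tool_pos": TCP position; "tcp_rot": TCP orientation; "ft_force": force on the tool from outside, world axes, zero at the start; "wrist_torque": the same for the moment, N m; "finger_gap": finger opening in mm; "grip_force": force on a finger pad.
Only numpy, scipy, OpenCV 4.12 (cv2) and the standard library are available. Lean on these libraries where they do the work, as an engineer would, in place of code of your own. Each camera call takes 0.05 s, during which the arm holds its last target. There are 200 camera calls.

### The job

Two round steel canisters lie on the grey mat on the microscope bench. Roll the bigger one (longer and thicker) - a push on its top turns it - until it lies over the black line across the middle of the mat, parallel to the line and about centred on it, and leave it there at rest. Let it turn as it goes and stay on the mat, never lifted; leave the small canister where it lies.

Things in the scene. Friction and masses are not known exactly. Their poses are not given: they have to be found in the camera images.
- big_canister: To be rolled: closed steel cylinder lying on the mat, 90 mm diameter, 200 mm long, 0.4 to 0.85 kg, a strip of white tape along it (on its +z side, up at the start). Origin: middle of its axis, 45 mm above the mat and below its top. x is the axis. It starts 95 to 145 mm from the line, on either side. A finger pressed on its top rolls it half as far as the finger goes; let go, it soon stops.
- small_canister: Bystander on the mat, across the line from the other: a like steel canister, 60 mm in diameter, 120 mm long. Origin: middle of its axis, 30 mm above the mat; x is its axis. To be left where it lies.
- line (a point): Middle of the flat black line (270 by 8 mm) across the light grey mat (280 by 440 mm, 3 mm thick, fixed to the bench). The point lies on the mat's upper face, 3 mm above the bench. x runs along the line; y is level and square to it, the way to roll (+y or -y); z is up.
Mind the look-alikes: they are no part of the job. Leave any orange, purple or turquoise look-alike of the big_canister alone.

How it is judged (in metres and radians):
On the way:
1. the big canister has turned by more than 55 degrees about its own axis, lying on the mat (angle between big_canister's own z axis and vertical above 0.96 rad and height (world z) of big_canister below 0.056 m and angle between big_canister's own x axis and vertical between 1.45 and 1.69 rad), for 0.1 s.
At the end, for the whole second after the job is handed in: The big canister lies at rest on the mat, the middle of its axis within 17 mm of the line (measured square to it) and within 40 mm of the line's middle along it, its axis within 12 degrees of the line; the small canister is within 25 mm of where it lay (y of big_canister in the frame of line between -0.017 and 0.017 m and x of big_canister in the frame of line between -0.04 and 0.04 m and angle between the x axis of big_canister and the x axis of line, either way round below 0.21 rad and height (world z) of big_canister below 0.053 m and linear speed of big_canister below 0.01 m/s and distance of small_canister from where it was at the start of the episode below 0.025 m); the robot touches nothing.
It fails at once if the big canister lifted off the mat by more than 12 mm (height (world z) of big_canister above 0.06 m).
It fails at once if the small canister moved by more than 25 mm (distance of small_canister from where it was at the start of the episode above 0.025 m).
It also fails if it takes over 64 s, if anything falls off the work surface, if the arm or the gripper's body presses on something with over 40 N, if the wrist force passes 120 N, or if a joint passes its speed limit or range.

## Working session

There is one attempt and no reset: what is moved stays moved. The work goes in short steps, Python scripts to look and compute and a tool call to move; the robot and the scene stay as the last step left them, time stands still between calls to the robot, and variables do not carry over. Pictures are saved under pics/ and viewed, at most 10 in all, crops included, and the job is handed in when it is done.

Besides the shell and the picture viewer there is one more tool, called after ">>>" in YAML: its name, and indented under it one key for each argument. apply_moves: Moves the arm, as the interface text tells. Its arguments: {"type":"object","properties":{"rows":{"type":"array"},"fingers":{"type":"number"},"grip_force":{"type":"number"}},"required":["rows"]}

```bash
mkdir -p pics; python3 - <<'E'
from bench import sense,eyes,models
import cv2,numpy as np
s=sense();print(s['time'],s['tool_pos'],s['tcp_rot'],s['ft_force'],s['finger_gap'])
for c in ['scene','side']:
    p,d=eyes.snapshot(c);cv2.imwrite(f'pics/{c}0.png',p[:,:,::-1]);np.save(f'd_{c}.npy',d)
    for n in ['big_canister','small_canister','line']:
        print(c,n,[(np.round(r['xyz'],0).tolist(),round(r['confidence'],2)) for r in models.place_of(n,c)])
E
```

```text
0.0 [258.40922885 540.90555614 230.25038651] [-1.79896851e+02 -8.27433966e-03  1.54458159e+02] [-0.12909408 -0.06749489  0.41146793] 85.48101605446082
scene big_canister [([587.0, -171.0, 51.0], 0.77), ([417.0, 318.0, 46.0], 0.71), ([669.0, 306.0, 46.0], 0.68), ([252.0, -354.0, 46.0], 0.61)]
scene small_canister [([572.0, 33.0, 32.0], 0.97)]
scene line [([578.0, -76.0, 1.0], 0.82)]
side big_canister [([255.0, -352.0, 45.0], 0.89), ([418.0, 313.0, 46.0], 0.88), ([585.0, -169.0, 46.0], 0.69), ([667.0, 310.0, 49.0], 0.6), ([575.0, 35.0, 30.0], 0.55)]
side small_canister [([577.0, 34.0, 32.0], 0.84)]
side line [([582.0, -80.0, 3.0], 0.6)]
```

View pics/scene0.png

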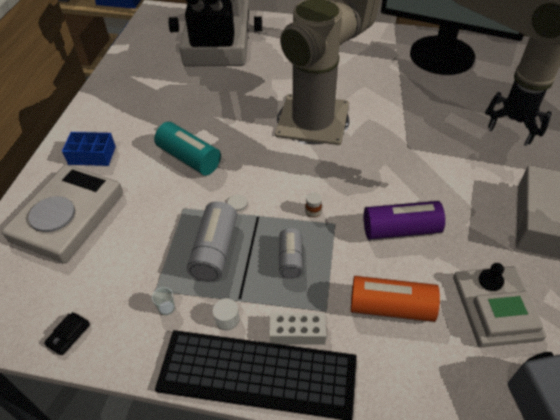

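```bash
cat > h.py <<'E'
import numpy as np,cv2
from bench import sense,eyes,models
def cloud(c,d):
    k=eyes.get_calibration(c);K=np.array(k['intrinsics']);v,u=np.indices(d.shape)
    P=np.stack([(u-K[0,2])*d/K[0,0],(v-K[1,2])*d/K[1,1],d],-1)
    return (P-np.array(k['t']))@np.array(k['R'])
def pix(c,X):
    k=eyes.get_calibration(c);q=np.array(k['intrinsics'])@(np.array(k['R'])@np.array(X)+np.array(k['t']));return q[:2]/q[2]
def topdown(c,p,d):
    # 2 px/mm? 1 mm/px map, x 400..800 down->up, y -350..150
    P=cloud(c,d);return P
E
python3 - <<'E'
from h import *
p=cv2.imread('pics/scene0.png')
for X in [(587,-171,51),(417,318,46),(669,306,46),(252,-354,46),(572,33,32),(578,-76,3)]:print(X,pix('scene',X).round())
u,v=pix('scene',(580,-90,20)).astype(int)
x0,y0=max(u-130,0),max(v-100,0)
cv2.imwrite('pics/crop0.png',cv2.resize(p[y0:y0+200,x0:x0+260],None,fx=3,fy=3)[:600,:800]);print(x0,y0)
E
```

```text
(587, -171, 51) [213. 240.]
(417, 318, 46) [404. 219.]
(669, 306, 46) [393. 298.]
(252, -354, 46) [186. 147.]
(572, 33, 32) [290. 252.]
(578, -76, 3) [250. 254.]
114 149
```

View pics/crop0.png

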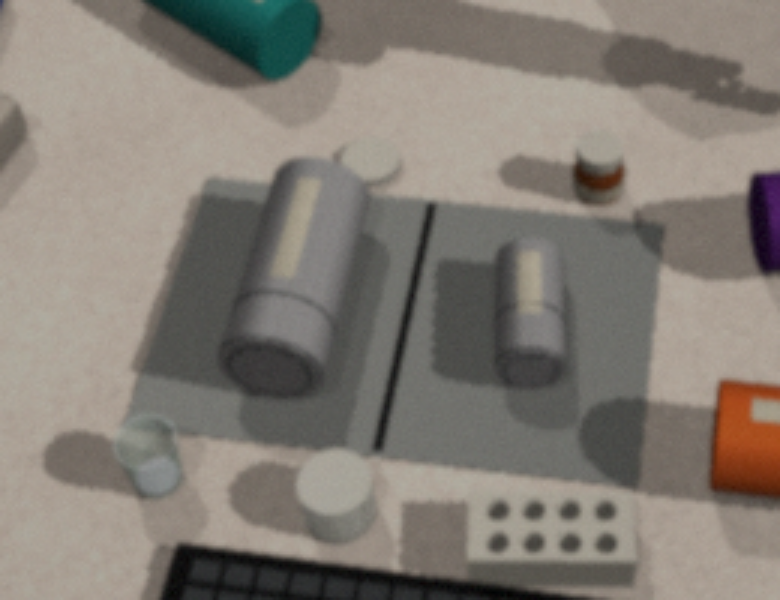

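The big grey canister is at (213,240) and is the only grey one of its size. Purple (404,219), orange (393,298) and turquoise (186,147) are look-alikes, and the small grey one is at (290,252). The black line runs from about (258,217) to (240,298). Next I'll measure the axis and the line.

```bash
cat >> h.py <<'E'
from scipy.optimize import least_squares
def fit_can(c,d,ctr,r=45,L=200):
    P=cloud(c,d).reshape(-1,3);q=P-np.array(ctr)
    m=(d.reshape(-1)>0)&(np.hypot(q[:,0],q[:,1])<115)&(P[:,2]>22)&(P[:,2]<100);P=P[m]
    def f(x): # y0 at xc, slope angle, z
        n=np.array([-np.sin(x[1]),np.cos(x[1])]);e=(P[:,:2]-[ctr[0],0])@n-x[0]*n[1]
        return np.hypot(e,P[:,2]-x[2])-r
    s=least_squares(f,[ctr[1],0,48],loss='soft_l1',f_scale=2);y0,a,z=s.x
    t=(P[:,:2]-[ctr[0],y0])@[np.cos(a),np.sin(a)]
    g=np.abs(s.fun)<5; lo,hi=np.percentile(t[g],[0.5,99.5])
    mid=np.array([ctr[0],y0])+(lo+hi)/2*np.array([np.cos(a),np.sin(a)])
    return dict(mid=mid.round(1),ang=round(np.degrees(a),2),z=round(z,1),len=round(hi-lo,1),n=int(g.sum()),res=round(float(np.median(np.abs(s.fun))),2))
def fit_line(c,p,d,ctr=(580,-78)):
    k=eyes.get_calibration(c);K=np.array(k['intrinsics']);R=np.array(k['R']);t=np.array(k['t'])
    g=p.astype(int).max(2);v,u=np.nonzero(g<45)
    ray=np.stack([(u-K[0,2])/K[0,0],(v-K[1,2])/K[1,1],np.ones(len(u))],-1)@R;o=-R.T@t
    X=o+ray*((3-o[2])/ray[:,2])[:,None]
    m=(abs(X[:,1]-ctr[1])<40)&(abs(X[:,0]-ctr[0])<140);X=X[m][:,:2].astype(np.float32)
    vx,vy,x0,y0=cv2.fitLine(X,cv2.DIST_HUBER,0,.01,.01).ravel()
    s=(X-[x0,y0])@[vx,vy]
    mid=np.array([x0,y0])+(s.max()+s.min())/2*np.array([vx,vy])
    return dict(mid=mid.round(1),ang=round(float(np.degrees(np.arctan(vy/vx))),2),len=round(float(np.ptp(s)),1),n=len(X))
E
python3 - <<'E'
from h import *
for c in ['scene','side']:
    p=cv2.imread(f'pics/{c}0.png');d=np.load(f'd_{c}.npy')
    print(c,fit_can(c,d,(586,-170)),fit_can(c,d,(574,34),30,120));
    try: print(fit_line(c,p,d))
    except Exception as e: print(e)
E
```

```text
Traceback (most recent call last):
  File "h.py", line 14, in fit_can
    P=cloud(c,d).reshape(-1,3);q=P-np.array(ctr)
                                 ~^~~~~~~~~~~~~~
ValueError: operands could not be broadcast together with shapes (235200,3) (2,)
```

View pics/side0.png

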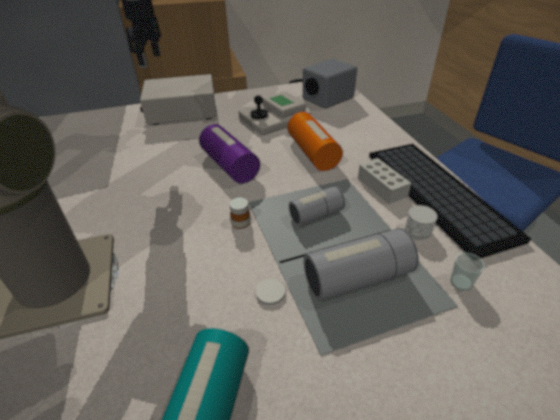

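Side view: the big grey canister is at (360,263), hiding most of the line; the small one is at (317,205). I'll fix the broadcasting bug.

```bash
sed -i 's/q=P-np.array(ctr)$/q=P[:,:2]-np.array(ctr)/' h.py
python3 - <<'E'
from h import *
for c in ['scene','side']:
    p=cv2.imread(f'pics/{c}0.png');d=np.load(f'd_{c}.npy')
    print(c,fit_can(c,d,(586,-170)),fit_can(c,d,(574,34),30,120));
    try: print(fit_line(c,p,d))
    except Exception as e: print(e)
E
```

```text
scene {'mid': array([ 586.1, -172.3]), 'ang': np.float64(3.13), 'z': np.float64(49.0), 'len': np.float64(201.1), 'n': 2202, 'res': 1.39} {'mid': array([576.6,  34.5]), 'ang': np.float64(11.25), 'z': np.float64(34.2), 'len': np.float64(122.7), 'n': 909, 'res': 1.3}
{'mid': array([583.5, -77.4], dtype=float32), 'ang': 3.2, 'len': 259.5, 'n': 120}
side {'mid': array([ 586.1, -173.2]), 'ang': np.float64(3.13), 'z': np.float64(46.6), 'len': np.float64(198.7), 'n': 4804, 'res': 0.61} {'mid': array([576.5,  32.8]), 'ang': np.float64(11.16), 'z': np.float64(31.3), 'len': np.float64(120.5), 'n': 1169, 'res': 0.83}
{'mid': array([ 506. , -106.3], dtype=float32), 'ang': 70.73, 'len': 22.4, 'n': 44}
```

The big canister's axis is centred at (586,-173), angle 3.1°, z about 48, length 200 mm. The line passes (583,-77) at 3.2°, so they are already parallel. I need a 95 mm roll along +normal. I'll turn the tool so the open fingers span the axis (yaw 93.2), then push in strokes.

>>> apply_moves:
  rows:
    - [0, 0, 0, 0, 0, 0.107]
    - [0, 0, 0, 0, 0, 0.107]
    - [0, 0, 0, 0, 0, 0.107]
    - [0, 0, 0, 0, 0, 0.107]
    - [0, 0, 0, 0, 0, 0.107]
  fingers: 85

```text
time: 1.02
tool_pos: [258.7, 541.4, 231.3]
tcp_rot: [-180.0, 0.0, 123.6]
ft_force: [-0.1, -0.4, -0.4]
finger_gap: 85.2
grip_force: 0.0
```

>>> apply_moves:
  rows:
    - [0, 0, 0, 0, 0, 0.107]
    - [0, 0, 0, 0, 0, 0.107]
    - [0, 0, 0, 0, 0, 0.107]
    - [0, 0, 0, 0, 0, 0.107]
    - [0, 0, 0, 0, 0, 0.107]

```text
time: 1.65
tool_pos: [258.7, 541.4, 231.3]
tcp_rot: [-180.0, 0.0, 93.0]
ft_force: [0.9, -0.1, -0.1]
finger_gap: 85.2
grip_force: 0.0
```

>>> apply_moves:
  rows:
    - [-49.5, 19, 0, 0, 0, 0]
    - [-49.5, 19, 0, 0, 0, 0]
    - [-49.5, 19, 0, 0, 0, 0]
    - [-49.5, 19, 0, 0, 0, 0]
    - [-49.5, 19, 0, 0, 0, 0]

```text
time: 2.28
tool_pos: [367.6, 298.0, 231.5]
tcp_rot: [180.0, -0.0, 93.2]
ft_force: [0.9, -0.2, -0.2]
finger_gap: 84.8
grip_force: 0.0
```

>>> apply_moves:
  rows:
    - [-49.5, 19, 0, 0, 0, 0]
    - [-49.5, 19, 0, 0, 0, 0]
    - [-49.5, 19, 0, 0, 0, 0]
    - [-49.5, 19, 0, 0, 0, 0]
    - [-49.5, 19, 0, 0, 0, 0]

```text
time: 2.9
tool_pos: [476.2, 55.9, 231.6]
tcp_rot: [179.9, -0.0, 93.1]
ft_force: [0.6, 0.2, 0.5]
finger_gap: 84.8
grip_force: 0.0
```

>>> apply_moves:
  rows:
    - [-49.5, 19, 0, 0, 0, 0]
    - [-49.5, 19, 0, 0, 0, 0]
    - [-49.5, 19, 0, 0, 0, 0]
    - [-49.5, 19, 0, 0, 0, 0]
    - [-49.5, 19, 0, 0, 0, 0]

```text
time: 3.52
tool_pos: [584.7, -186.1, 231.4]
tcp_rot: [180.0, 0.0, 93.1]
ft_force: [1.2, 0.1, 0.3]
finger_gap: 85.2
grip_force: 0.0
```

>>> apply_moves:
  rows:
    - [2, 0, 40, 0, 0, 0]
    - [1, 0, 40, 0, 0, 0]
    - [0, 0, 40, 0, 0, 0]
    - [0, 0, 20, 0, 0, 0]
    - [0, 0, 0, 0, 0, 0]

```text
time: 4.15
tool_pos: [582.9, -180.9, 89.9]
tcp_rot: [-179.8, -0.1, 93.2]
ft_force: [0.1, 0.3, 0.1]
finger_gap: 85.1
grip_force: 0.0
```

>>> apply_moves:
  rows:
    - [0, 0, 2, 0, 0, 0]
    - [0, 0, 2, 0, 0, 0]
    - [0, 0, 2, 0, 0, 0]
    - [0, 0, 2, 0, 0, 0]
    - [0, 0, 0, 0, 0, 0]

```text
time: 4.78
tool_pos: [583.8, -181.3, 83.1]
tcp_rot: [-180.0, -0.0, 93.2]
ft_force: [0.2, -0.6, -0.1]
finger_gap: 84.8
grip_force: 0.0
```

>>> apply_moves:
  rows:
    - [0, 0, 1, 0, 0, 0]
    - [0, 0, 1, 0, 0, 0]
    - [0, 0, 0, 0, 0, 0]
    - [0, 0, 0, 0, 0, 0]
    - [0, 0, 0, 0, 0, 0]

```text
time: 5.4
tool_pos: [583.9, -181.4, 81.4]
tcp_rot: [180.0, 0.0, 93.1]
ft_force: [-0.6, 0.8, 0.2]
finger_gap: 85.1
grip_force: 0.0
```

>>> apply_moves:
  rows:
    - [0, 0, 1, 0, 0, 0]
    - [0, 0, 0, 0, 0, 0]
    - [0, 0, 0, 0, 0, 0]
    - [0, 0, 0, 0, 0, 0]
    - [0, 0, 0, 0, 0, 0]

```text
time: 6.02
tool_pos: [583.9, -181.4, 80.3]
tcp_rot: [180.0, 0.0, 93.2]
ft_force: [0.7, -0.3, 0.2]
finger_gap: 85.1
grip_force: 0.0
```

>>> apply_moves:
  rows:
    - [0, 0, 1, 0, 0, 0]
    - [0, 0, 0, 0, 0, 0]
    - [0, 0, 0, 0, 0, 0]
    - [0, 0, 0, 0, 0, 0]
    - [0, 0, 0, 0, 0, 0]

```text
time: 6.65
tool_pos: [584.1, -181.6, 79.9]
tcp_rot: [180.0, 0.0, 93.1]
ft_force: [-2.1, -0.4, 5.1]
finger_gap: 85.2
grip_force: 2.8
```

Contact at z≈80, as expected. First stroke.

>>> apply_moves:
  rows:
    - [2, 0, 0.5, 0, 0, 0]
    - [6, 0, 0, 0, 0, 0]
    - [8, 0, 0, 0, 0, 0]
    - [6, 0, 0, 0, 0, 0]
    - [0, 0, 0, 0, 0, 0]

```text
time: 7.28
tool_pos: [582.9, -159.3, 79.9]
tcp_rot: [180.0, 0.0, 93.2]
ft_force: [-4.4, 0.1, 9.8]
finger_gap: 85.2
grip_force: 4.6
```

```bash
python3 - <<'E'
from h import *
p,d=eyes.snapshot('side');print(fit_can('side',d,(586,-162)))
p,d=eyes.snapshot('scene');print(fit_can('scene',d,(586,-162)))
E
```

```text
{'mid': array([ 585.8, -162.2]), 'ang': np.float64(3.12), 'z': np.float64(46.6), 'len': np.float64(198.8), 'n': 4522, 'res': 0.66}
{'mid': array([ 585.9, -161.3]), 'ang': np.float64(3.02), 'z': np.float64(49.0), 'len': np.float64(200.5), 'n': 1639, 'res': 1.6}
```

Rolls cleanly by half the finger travel. I'll continue, lift, step back and repeat.

>>> apply_moves:
  rows:
    - [5, 0, 0, 0, 0, 0]
    - [6, 0, 0, 0, 0, 0]
    - [4, 0, 0, 0, 0, 0]
    - [0, 0, 0, 0, 0, 0]
    - [0, 0, -6, 0, 0, 0]

```text
time: 8.0
tool_pos: [581.6, -144.2, 84.5]
tcp_rot: [-180.0, -0.0, 93.2]
ft_force: [-0.4, 0.2, -0.1]
finger_gap: 85.0
grip_force: 0.0
```

>>> apply_moves:
  rows:
    - [-10, 0, 0, 0, 0, 0]
    - [-11, 0, 0, 0, 0, 0]
    - [0, 0, 0, 0, 0, 0]
    - [0, 0, 4, 0, 0, 0]
    - [0, 0, 2.2, 0, 0, 0]

```text
time: 8.62
tool_pos: [583.2, -165.7, 79.4]
tcp_rot: [180.0, 0.0, 93.2]
ft_force: [-7.0, -1.8, 16.5]
finger_gap: 85.2
grip_force: 8.8
```

```bash
python3 - <<'E'
from h import *
p,d=eyes.snapshot('side');print(fit_can('side',d,(586,-155)));s=sense();print(s['tool_pos'],s['ft_force'])
E
```

```text
{'mid': array([ 585.3, -154.8]), 'ang': np.float64(3.11), 'z': np.float64(46.5), 'len': np.float64(198.8), 'n': 4288, 'res': 0.65}
[ 583.19829734 -165.74973805   79.60243829] [-4.98383213 -1.34887421  9.34530296]
```

>>> apply_moves:
  rows:
    - [4, 0, 0, 0, 0, 0]
    - [7, 0, 0, 0, 0, 0]
    - [8, 0, 0, 0, 0, 0]
    - [7, 0, 0, 0, 0, 0]
    - [6, 0, 0, 0, 0, 0]

```text
time: 9.3
tool_pos: [581.3, -133.4, 79.9]
tcp_rot: [180.0, 0.0, 93.2]
ft_force: [-5.5, -0.9, 11.7]
finger_gap: 84.9
grip_force: 5.6
```

>>> apply_moves:
  rows:
    - [6, 0, 0, 0, 0, 0]
    - [4, 0, 0, 0, 0, 0]
    - [0, 0, 0, 0, 0, 0]
    - [0, 0, 0, 0, 0, 0]
    - [0, 0, -6, 0, 0, 0]

```text
time: 9.93
tool_pos: [580.3, -123.0, 84.3]
tcp_rot: [-180.0, -0.0, 93.2]
ft_force: [0.1, -0.0, 0.5]
finger_gap: 85.1
grip_force: 0.0
```

>>> apply_moves:
  rows:
    - [-10, 0, 0, 0, 0, 0]
    - [-10, 0, 0, 0, 0, 0]
    - [0, 0, 0, 0, 0, 0]
    - [0, 0, 4, 0, 0, 0]
    - [0, 0, 2, 0, 0, 0]

```text
time: 10.55
tool_pos: [582.1, -143.7, 79.5]
tcp_rot: [180.0, 0.0, 93.2]
ft_force: [-8.0, -0.3, 17.3]
finger_gap: 84.8
grip_force: 8.8
```

```bash
python3 - <<'E'
from h import *
p,d=eyes.snapshot('side');print(fit_can('side',d,(586,-134)));s=sense();print(s['tool_pos'],s['ft_force'])
p,d=eyes.snapshot('scene');print(fit_can('scene',d,(586,-134)))
E
```

```text
{'mid': array([ 584.2, -133.6]), 'ang': np.float64(3.12), 'z': np.float64(46.5), 'len': np.float64(199.0), 'n': 4139, 'res': 0.65}
[ 582.02809102 -143.72410313   79.65359011] [-4.50223941  0.30972922  9.19929796]
{'mid': array([ 584. , -132.5]), 'ang': np.float64(3.07), 'z': np.float64(48.9), 'len': np.float64(200.8), 'n': 1796, 'res': 1.55}
```

Each stroke moves it 21 mm, and 56 mm remain: two full strokes and a short one.

>>> apply_moves:
  rows:
    - [4, 0, 0, 0, 0, 0]
    - [7, 0, 0, 0, 0, 0]
    - [8, 0, 0, 0, 0, 0]
    - [7, 0, 0, 0, 0, 0]
    - [6, 0, 0, 0, 0, 0]

```text
time: 11.28
tool_pos: [580.2, -111.4, 79.8]
tcp_rot: [180.0, 0.0, 93.2]
ft_force: [-4.9, -0.5, 11.5]
finger_gap: 84.9
grip_force: 5.5
```

>>> apply_moves:
  rows:
    - [6, 0, 0, 0, 0, 0]
    - [4, 0, 0, 0, 0, 0]
    - [0, 0, 0, 0, 0, 0]
    - [0, 0, 0, 0, 0, 0]
    - [0, 0, -6, 0, 0, 0]

```text
time: 11.9
tool_pos: [579.1, -101.1, 84.3]
tcp_rot: [-180.0, -0.0, 93.2]
ft_force: [0.1, -0.8, -0.5]
finger_gap: 85.1
grip_force: 0.0
```

>>> apply_moves:
  rows:
    - [-10, 0, 0, 0, 0, 0]
    - [-10, 0, 0, 0, 0, 0]
    - [0, 0, 0, 0, 0, 0]
    - [0, 0, 4, 0, 0, 0]
    - [0, 0, 2, 0, 0, 0]

```text
time: 12.52
tool_pos: [580.9, -121.7, 79.6]
tcp_rot: [180.0, 0.0, 93.2]
ft_force: [-7.9, -0.6, 18.2]
finger_gap: 84.9
grip_force: 9.3
```

>>> apply_moves:
  rows:
    - [4, 0, 0, 0, 0, 0]
    - [7, 0, 0, 0, 0, 0]
    - [8, 0, 0, 0, 0, 0]
    - [7, 0, 0, 0, 0, 0]
    - [6, 0, 0, 0, 0, 0]

```text
time: 13.15
tool_pos: [579.0, -89.3, 79.8]
tcp_rot: [180.0, 0.0, 93.2]
ft_force: [-4.1, -0.6, 11.6]
finger_gap: 85.3
grip_force: 5.5
```

>>> apply_moves:
  rows:
    - [6, 0, 0, 0, 0, 0]
    - [4, 0, 0, 0, 0, 0]
    - [0, 0, 0, 0, 0, 0]
    - [0, 0, 0, 0, 0, 0]
    - [0, 0, -6, 0, 0, 0]

```text
time: 13.78
tool_pos: [577.9, -79.1, 84.3]
tcp_rot: [-180.0, -0.0, 93.2]
ft_force: [0.1, -0.1, 0.3]
finger_gap: 84.7
grip_force: 0.0
```

>>> apply_moves:
  rows:
    - [-10, 0, 0, 0, 0, 0]
    - [-8, 0, 0, 0, 0, 0]
    - [0, 0, 0, 0, 0, 0]
    - [0, 0, 4, 0, 0, 0]
    - [0, 0, 2, 0, 0, 0]

```text
time: 14.4
tool_pos: [579.6, -97.7, 79.7]
tcp_rot: [180.0, 0.0, 93.2]
ft_force: [-9.3, -0.4, 21.1]
finger_gap: 85.1
grip_force: 10.3
```

```bash
python3 - <<'E'
from h import *
p,d=eyes.snapshot('side');print(fit_can('side',d,(584,-91)));s=sense();print(s['tool_pos'],s['ft_force'])
p,d=eyes.snapshot('scene');print(fit_can('scene',d,(584,-91)))
E
```

```text
{'mid': array([581.9, -90.8]), 'ang': np.float64(3.01), 'z': np.float64(46.6), 'len': np.float64(199.0), 'n': 3864, 'res': 0.82}
[579.50758509 -97.7332605   79.83296766] [-5.15146252 -0.93834912 11.336993  ]
{'mid': array([582. , -88.7]), 'ang': np.float64(2.48), 'z': np.float64(48.4), 'len': np.float64(200.4), 'n': 1688, 'res': 2.06}
```

>>> apply_moves:
  rows:
    - [4, 0, 0, 0, 0, 0]
    - [7, 0, 0, 0, 0, 0]
    - [7, 0, 0, 0, 0, 0]
    - [5, 0, 0, 0, 0, 0]
    - [2, 0, 0, 0, 0, 0]

```text
time: 15.12
tool_pos: [578.1, -72.3, 79.8]
tcp_rot: [180.0, 0.0, 93.2]
ft_force: [-5.5, -0.5, 11.9]
finger_gap: 85.0
grip_force: 5.8
```

>>> apply_moves:
  rows:
    - [0, 0, 0, 0, 0, 0]
    - [0, 0, 0, 0, 0, 0]
    - [0, 0, -3, 0, 0, 0]
    - [0, 0, -10, 0, 0, 0]
    - [0, 0, -20, 0, 0, 0]

```text
time: 15.75
tool_pos: [577.1, -72.2, 111.5]
tcp_rot: [-179.9, -0.0, 93.2]
ft_force: [0.4, 1.0, -0.1]
finger_gap: 84.8
grip_force: 0.0
```

>>> apply_moves:
  rows:
    - [0, 0, -40, 0, 0, 0]
    - [0, 0, -40, 0, 0, 0]
    - [-40, 0, -10, 0, 0, 0]
    - [-50, 0, 0, 0, 0, 0]
    - [-50, 0, 0, 0, 0, 0]

```text
time: 16.38
tool_pos: [586.2, -213.6, 203.8]
tcp_rot: [179.9, 0.1, 93.2]
ft_force: [0.9, -0.5, -0.2]
finger_gap: 85.0
grip_force: 0.0
```

```bash
python3 - <<'E'
from h import *
p,d=eyes.snapshot('side');print(fit_can('side',d,(582,-78)),fit_can('side',d,(576,33),30))
p,d=eyes.snapshot('scene');print(fit_can('scene',d,(582,-78)));cv2.imwrite('pics/end.png',cv2.resize(p[170:350,130:370,::-1],None,fx=3,fy=3))
E
```

```text
{'mid': array([581.2, -77.1]), 'ang': np.float64(3.16), 'z': np.float64(47.0), 'len': np.float64(199.1), 'n': 3787, 'res': 1.46} {'mid': array([576.3,  29.7]), 'ang': np.float64(16.08), 'z': np.float64(31.1), 'len': np.float64(118.8), 'n': 976, 'res': 2.47}
{'mid': array([580.9, -75.6]), 'ang': np.float64(2.86), 'z': np.float64(48.8), 'len': np.float64(201.2), 'n': 2196, 'res': 2.19}
```

View pics/end.png

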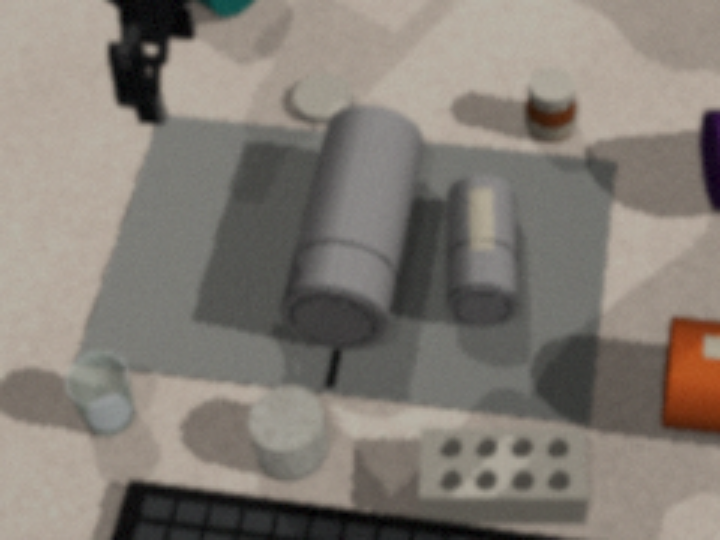

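The canister lies centred over the line, which shows below its end at (335,365). Its tape has turned out of sight, the small canister is in place, and the arm is clear. Handing in.

```bash
python3 -c "
from bench import job;print(job.hand_in())"
```

```text
the job is handed in; nothing more can be done
None
```

I rolled the big canister about 96 mm (roughly 120°) onto the black line: it is parallel and within about 2 mm of it, the small canister looked unmoved in the final picture, and I handed the job in at about 16.5 s without seeing a verdict.

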